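# Book out the fuse jar, then pull the fuse carrier by its catches

## Robot

A 6-joint arm with a two-finger parallel gripper is mounted at the origin on the work surface. World frame = base frame: x ahead of the robot, y to its left, z up, the work surface at z = 0. Lengths are in mm, angles in rad, forces in N, time in s.
With the tool pointing down it reaches from about 325 to 900 mm from the base axis. Payload 6.1 kg.
Tool frame: the origin (TCP) lies on the centre line of the jaws, within the pads' length; the fingertips stand robot.tcp_to_tips ahead of it and the grasp point (between the pads) lies 3 mm ahead of it (robot.tcp_to_tips is the distance from the TCP to the fingertips, in mm); z points along the fingers, y is the line along which they close (so a half turn about z gives the same grasp; the last joint's range is limited). The gripper opens to 85 mm and grips with 20 to 120 N. Pads are 22 mm wide; open, the fingers measure 114 mm over their backs; the gripper's body (76 mm by 85 mm) begins 54 mm behind the grasp point. The pads swing forward as they close: fully open they stand 13 mm farther back than shut.
Start: joints at [1.069, 0.22, 1.526, -0, 1.395, -0.126], TCP at [229.383, 581.377, 217.8] pointing down, gripper open.
Joint ranges: [-2.98, 2.98], [-0.91, 2.08], [0.09, 2.57], [-1.24, 4.39], [0.2, 2.65], [-2.68, 2.68]. Speed limits (rad/s): [2.57, 2.57, 3.01, 3.14, 3.14, 3.14].

## Interface

Orientations are given as a unit quaternion [w, x, y, z].
In Python, from plant import telemetry, get_image, hand_in, robot gives the robot as it stands. The module is installed in compiled form; this text tells all that it offers.
- The arm moves only by the shell command python3 -m crank 'ROWS' [OPENING] [FORCE]. ROWS is text: rows parted by semicolons, each of 6 numbers parted by spaces: the shift along the tool's x, y, z in units of 40 mm (1.0 is 40 mm), then the turn, a rotation vector about the tool's x, y, z in units of 6 degrees (1.0 is 6 degrees). A call has 1 to 12 rows; each row is the pose to reach, as a shift and turn from the pose commanded when the call began, along the tool's axes at that moment; what a row does not reach only later rows make up. A row lasts 1/12 s, in which the tool goes at most 41.7 mm and 7.16 degrees, less where a joint would pass 70% of its speed; a pose out of reach is approached as far as the arm can. A call with a gripper value outside its range is refused whole. OPENING is the opening, from 0 (shut) to 1 (fully open), set as the call begins (- or left out, the last holds). The fingers move at their own pace and stop on an object; FORCE is the grip in N (left out, the last holds). Time passes only in rows, so rows that repeat a pose let the fingers close. It gives the time, the measured TCP pose, the force, the opening and the grip force at its end, in the units of the state.
- telemetry.observe(): the state, without advancing time (a new reading comes with each control period).
- get_image(name): name is "scene" or "side" or "wrist"; returns a dict with "img" (420x560x3 uint8, red, green, blue), "fx", "fy", "cx", "cy" (pixels), "R" (3x3) and "t" (3): a world point X has camera coordinates R X + t. Camera axes: x right, y down, z forward; pixel columns grow to the right and rows downward; lengths in mm; the calibration is good to about 2 mm. A picture is of the moment at which its call begins. There is no depth.
- hand_in(): hands the job in; it is judged then, once.
The state is a dict: "clock": time; "joint_pos": joint angles; "qd": joint speeds; "effort": joint torques, N m; "tcp_pos": TCP position; "ee_rot": TCP orientation; "contact_force": force on the tool from outside, world axes, zero at the start; "ft_torque": the same for the moment, N m; "width": finger opening in mm; "grasp_force": force on a finger pad.
Only numpy, scipy, OpenCV 4.12 (cv2) and the standard library are available. Lean on these libraries where they do the work, as an engineer would, in place of code of your own. Each camera call takes 0.05 s, during which the arm holds its last target. There are 200 camera calls.

## Task

Change-over of a blown fuse on the DC distribution box: first turn the labelled jar of spare fuses on its spot so that its label squarely faces the window of the code reader, and let go of it, leaving it standing there. Then pinch the two side catches of the fuse carrier together between the fingers, draw the carrier straight up out of the box and finish while still holding it by its squeezed catches, upright and still, well clear above the box (a hand's breadth). Leave the tape roll, carton, short jar and screwdriver alone.

Things in the scene. Friction and masses are not known exactly. Their poses are not given: they have to be found in the camera images.
- jar: Labelled jar of fuses: translucent whitish plastic, 52 mm diameter, 76 mm tall with its white lid (14 mm, same diameter), about 0.16 kg, loose, standing about 115 mm (centre to centre) in front of the reader. Origin: centre of its underside, z up. Its +x axis points out through the middle of its label; at the start that is 0.7 to 2.1 rad counter-clockwise (from above) off the reader.
- jar_label (a point): Middle of the jar's only label (paper with dark bars, 75 degrees of the side, 13 to 49 mm up): at the jar's +x, 26 mm from its axis, 31 mm up. A grey ridge on the lid, 24 x 6 mm, 4 mm high, runs from near the lid's middle to the rim directly above the label and shows from above.
- reader: Code reader: fixed white block 45 (x) x 70 (y) x 70 mm high on a dark rubber foot 56 x 82 mm, with a small hood over its window. Origin at the centre of its underside; its front, with a dark window, faces its own -x (towards the robot, within 0.5 rad).
- reader_window (a point): Centre of the reader's window, on its front face at -24 mm x, 42 mm above the table.
- dist_box: DC distribution box: fixed grey metal case 180 (x) x 150 (y) x 60 mm high, aluminium top, five small binding posts on its -x face, which looks roughly to the robot (within 0.5 rad). Origin: centre of its underside, z up. The fuse carrier stands in a well in the middle of its top.
- well_mouth (a point): Centre of the well's mouth, level with the box's top (60 mm above the table), straight above the box's origin. Mouth 32 (x) x 41 (y) mm, well 40 mm deep; the carrier is clear of it once raised 40 mm.
- carrier: Fuse carrier: loose grey plastic cassette, 88 mm tall, 30 mm in x, 24 mm in y (foot 38 mm), about 0.11 kg, seated in the box's well with about 1 mm play, 48 mm showing. Origin: centre of its underside (at the start 40 mm below the box's top), axes as the box's. One sprung black catch on its +y and one on its -y side, reached by the fingers from straight above.
- catch_left (a joint): How far the +y catch is squeezed in: 0 at rest, 0.005 m fully in; about 3 N to start, 7 N fully; springs back. At rest a 3 mm hook on each catch sits under the well's lip and the carrier cannot come out; with both in by 3 mm or more, best fully, it slides straight up. A pinch of 15 to 25 N holds both in and carries it.
- catch_right (a joint): The same for the catch on the carrier's -y side.
- catch_left_tab (a point): Middle of the outer face of the +y catch's ribbed thumb tab, 61 mm above the carrier's origin. Tabs are 22 mm wide in x and span 6 to 36 mm above the box's top; their outer faces are 44 mm apart at rest, 34 mm when squeezed fully.
- catch_right_tab (a point): Middle of the outer face of the -y catch's thumb tab, 61 mm above the carrier's origin; moves with the catch.
- tape_roll: Bystander: roll of insulating tape lying flat, 48 mm diameter, 18 mm high, origin under its centre.
- carton: Bystander: small cardboard carton 45 x 45 x 60 mm high, origin under its centre.
- short_jar: Bystander: jar without a label, 52 mm diameter, 50 mm tall, origin under its centre.
- screwdriver: Bystander: screwdriver lying on the table, across the robot's view beyond the other things, about 200 mm long.
Things that resemble listed ones, but are neither listed nor needed, are in the scene too. What is shaped like the jar but pink or red is not meant.

How it is judged (in metres and radians):
On the way, in this order (a step that is already met when the one before it is completed fails the run):
1. the jar stands in front of the reader with its label facing the window, let go (x of reader_window in the frame of jar between 0.04 and 0.14 m and y of reader_window in the frame of jar between -0.025 and 0.025 m and x of jar in the frame of reader between -0.155 and -0.07 m and y of jar in the frame of reader between -0.03 and 0.03 m and height (world z) of jar below 0.006 m and angle between jar's own z axis and vertical below 0.1 rad and linear speed of jar below 0.03 m/s and angular speed of jar below 0.2 rad/s and contact force between the fingers and jar below 0.1 N), for 0.2 s.
2. both catches are squeezed in while the carrier is still seated (value of joint each of catch_left, catch_right above 0.003 m and z of carrier in the frame of dist_box below 0.035 m), for 0.05 s.
At the end, for the whole second after the job is handed in: Carrier held by both catches (each in over 3 mm), underside over 100 mm above the table, within 0.3 rad of upright, still, touching only the fingers; jar upright, let go, within 30 mm of the reader's centre line, 70 to 155 mm from its centre, label line within 25 mm of the window (all of step 1 and value of joint each of catch_left, catch_right above 0.003 m and height (world z) of carrier above 0.1 m and contact force between the fingers and carrier above 2 N and angle between carrier's own z axis and vertical below 0.3 rad and linear speed of carrier below 0.05 m/s and contact force between carrier and dist_box below 0.1 N and contact force between carrier and jar below 0.1 N and contact force between carrier and reader below 0.1 N and contact force between carrier and carton below 0.1 N and contact force between carrier and short_jar below 0.1 N and contact force between carrier and tape_roll below 0.1 N and contact force between carrier and screwdriver below 0.1 N); the arm keeps its last pose, push and grip.
It fails at once if a bystander is moved more than 30 mm (distance of any of tape_roll, carton, short_jar, screwdriver from where it was at the start of the episode above 0.03 m).
It fails at once if the jar is tipped over (angle between jar's own z axis and vertical above 0.5 rad).
It also fails if it takes over 53 s, if anything falls off the work surface, if the arm or the gripper's body presses on something with over 40 N, if the wrist force passes 120 N, or if a joint passes its speed limit or range.

## Working session

There is one attempt and no reset: what is moved stays moved. The work goes in short steps, Python scripts to look and compute and a shell command to move; the robot and the scene stay as the last step left them, time stands still between calls to the robot, and variables do not carry over. Pictures are saved under pics/ and viewed, at most 10 in all, crops included, and the job is handed in when it is done.

```bash
mkdir -p pics; python3 - <<'E'
from plant import telemetry,get_image,robot
import cv2,numpy as np,pickle
o=telemetry.observe();print(o,robot.tcp_to_tips)
D={}
for n in("scene","side","wrist"):
    d=get_image(n);D[n]=d
    print(n,d["fx"],d["fy"],d["cx"],d["cy"],np.round(d["R"],3).tolist(),np.round(d["t"],1))
    cv2.imwrite(f"pics/{n}0.png",d["img"][:,:,::-1])
pickle.dump(D,open("d0.pkl","wb"))
E
```

```text
{'clock': 0.0, 'joint_pos': array([ 1.06885544e+00,  2.21258979e-01,  1.52764624e+00,  2.05992011e-05,
        1.39470461e+00, -1.26083963e-01]), 'qd': array([-0.00024027,  0.0019912 , -0.001287  ,  0.0002989 ,  0.00110831,
       -0.00089145]), 'effort': array([-2.49617115e-04, -4.96910763e+01, -3.89387333e+01, -3.11256135e-04,
        1.11403587e-02,  1.16953282e-05]), 'tcp_pos': array([229.09020866, 580.79994218, 216.66033653]), 'ee_rot': array([-3.21173429e-04,  1.86825919e-01,  9.82392518e-01, -9.56140569e-04]), 'contact_force': array([-0.26950819, -1.15643057, -0.25933846]), 'ft_torque': array([-0.04791297,  0.02544704, -0.04412062]), 'grasp_force': 0.0, 'width': 85.22045805059851} 22.0
scene 386.05331281139826 386.05331281139826 277.90815170351186 209.510422785527 [[-0.187, 0.982, -0.005], [0.862, 0.162, -0.48], [-0.471, -0.094, -0.877]] [ 108.4 -452.8  994.1]
side 405.964621821462 405.964621821462 287.4008040743576 210.74857146382232 [[0.886, -0.462, 0.026], [-0.223, -0.475, -0.851], [0.406, 0.749, -0.525]] [-496.9  179.3  692.5]
wrist 333.1779201452851 333.1779201452851 276.2957721378865 209.657401568424 [[0.367, 0.93, -0.003], [0.885, -0.347, 0.311], [0.289, -0.117, -0.95]] [-623.7  -40.5  381.5]
```

View pics/scene0.png

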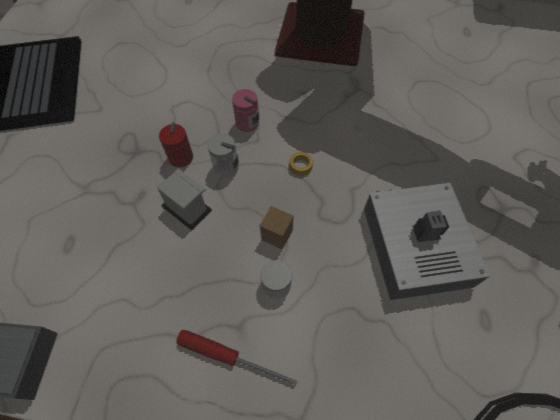

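View pics/side0.png

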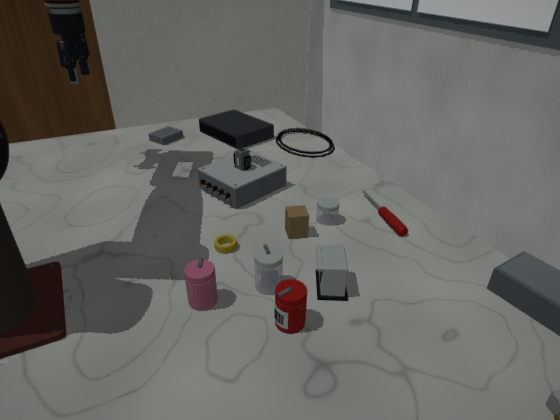

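Scene: whitish jar at lid (222,145), with its ridge pointing right. The reader is at (183,190), the box top centre at about (428,238), and the carrier at (432,222). Red and pink decoys stand at (176,145) and (246,110). I'll enlarge these for measuring.

```bash
cat > h.py <<'E'
import numpy as np,cv2,pickle
def ray(d,u,v,z):
    R,t=np.array(d["R"]),np.array(d["t"]);c=-R.T@t
    w=R.T@np.array([(u-d["cx"])/d["fx"],(v-d["cy"])/d["fy"],1]);return c+w*(z-c[2])/w[2]
def proj(d,X):
    p=np.array(d["R"])@np.array(X,float)+np.array(d["t"]);return np.array([d["fx"]*p[0]/p[2]+d["cx"],d["fy"]*p[1]/p[2]+d["cy"]])
E
python3 - <<'E'
from h import *
D=pickle.load(open("d0.pkl","rb"));im=D["scene"]["img"][:,:,::-1]
def crop(im,x,y,w,h,s):
    c=cv2.resize(im[y:y+h,x:x+w],None,fx=s,fy=s,interpolation=cv2.INTER_CUBIC);return cv2.convertScaleAbs(c,alpha=1.4)
a=crop(im,150,120,100,120,5)[:600,:400];a=crop(im,155,125,95,110,4)
b=crop(im,355,175,140,130,3)
H=max(a.shape[0],b.shape[0]);o=np.zeros((H,a.shape[1]+b.shape[1],3),np.uint8)
o[:a.shape[0],:a.shape[1]]=a;o[:b.shape[0],a.shape[1]:]=b
cv2.imwrite("pics/c1.png",o);print(o.shape)
E
```

```text
(440, 800, 3)
```

View pics/c1.png

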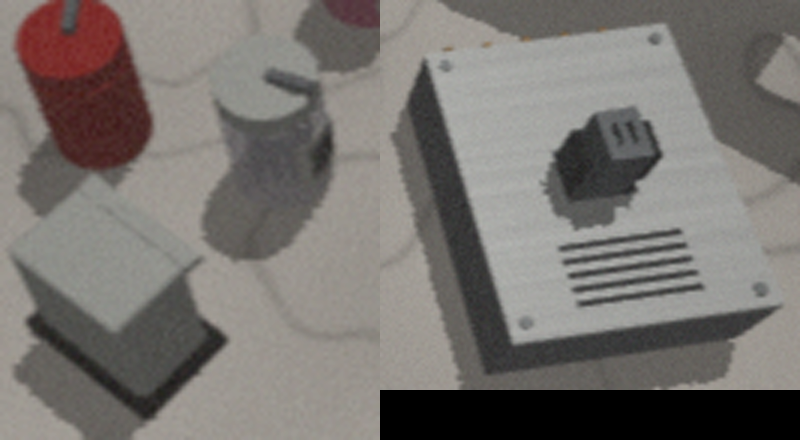

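```bash
python3 - <<'E'
from h import *
D=pickle.load(open("d0.pkl","rb"));d=D["scene"];np.set_printoptions(precision=1,suppress=True)
L=lambda x,y,z:ray(d,155+x/4,125+y/4,z)[:2]
B=lambda x,y,z:ray(d,355+(x-380)/3,175+y/3,z)[:2]
c=np.array([B(428,58,60),B(666,25,60),B(781,303,60),B(513,345,60)])
print("box",c,c.mean(0),[np.linalg.norm(c[i]-c[i-1]) for i in range(4)])
yy=(c[1]-c[0])+(c[2]-c[3]);xx=(c[3]-c[0])+(c[2]-c[1]);print("yaw",np.arctan2(-yy[0],yy[1]),np.arctan2(xx[1],xx[0]))
s=np.array([B(446,66,60),B(655,38,60),B(761,289,60),B(526,322,60)]);print("screws",s.mean(0))
k=np.array([B(594,115,108),B(635,108,108),B(652,152,108),B(611,160,108)]);print("carrier top",k,k.mean(0))
r=np.array([L(10,250,70),L(97,177,70),L(203,260,70),L(117,330,70)]);print("reader top",r,[np.linalg.norm(r[i]-r[i-1]) for i in range(4)])
f=np.array([L(27,322,5),L(150,417,5),L(228,340,5)]);print("foot",f,np.linalg.norm(f[0]-f[1]),np.linalg.norm(f[1]-f[2]),"ctr",(f[0]+f[2])/2)
for e in (r[3]-r[0],r[2]-r[1],f[1]-f[0]): print("reader yaw of y-edge",np.arctan2(e[1],e[0])+(-np.pi/2))
for e in (r[0]-r[1],r[3]-r[2],f[1]-f[2]): print(" x-edge",np.arctan2(e[1],e[0]))
el=np.array([L(210,80,76),L(320,80,76),L(264,36,76),L(264,122,76)]);print("lid",el,(el[0]+el[1])/2,(el[2]+el[3])/2)
a,b=L(268,74,80),L(318,89,80);print("ridge",a,b,np.linalg.norm(b-a),np.arctan2(*(b-a)[::-1]))
E
```

```text
box [[498.1 154.7]
 [448.2 294.7]
 [616.4 350.8]
 [666.1 211.4]] [557.2 252.9] [np.float64(177.2415266620505), np.float64(148.65598804626117), np.float64(177.33312063885867), np.float64(148.00741039590298)]
yaw 0.34255987211200745 0.32356156866591435
screws [555.8 253. ]
carrier top [[548.2 236.8]
 [539.8 258.3]
 [564.9 266.8]
 [573.7 245.7]] [556.6 251.9]
reader top [[ 560.4 -222.2]
 [ 515.4 -196.1]
 [ 549.6 -136. ]
 [ 590.8 -162.9]] [np.float64(66.70057505296494), np.float64(52.01223397940198), np.float64(69.16356975713389), np.float64(49.2455802160226)]
foot [[ 562.6 -231.8]
 [ 600.6 -158.5]
 [ 554.2 -133.6]] 82.63595916102717 52.63754141925115 ctr [ 558.4 -182.7]
reader yaw of y-edge -0.47368167634823255
reader yaw of y-edge -0.5165199254197885
reader yaw of y-edge -0.4783102477626284
 x-edge -0.5258611930924173
 x-edge -0.5776811001261138
 x-edge -0.4923442092042259
lid [[ 456.3 -158.1]
 [ 446.8 -107.1]
 [ 426.  -139.9]
 [ 475.3 -126.8]] [ 451.6 -132.6] [ 450.7 -133.3]
ridge [ 450.8 -130.8] [ 455.1 -105.6] 25.525153694994696 1.4034504485874424
```

```bash
cat >> h.py <<'E'
def plan(o,P,ang=None):
    """units rows to bring tcp to world P, finger line (tool y) to world angle ang (mod pi, tool down)"""
    from scipy.spatial.transform import Rotation as Ro
    q=o["ee_rot"];R=Ro.from_quat([q[1],q[2],q[3],q[0]])
    sh=R.inv().apply(np.array(P)-o["tcp_pos"])/40
    y=R.as_matrix()[:,1];a=np.arctan2(y[1],y[0])
    out={"shift":np.round(sh,3),"rows":np.linalg.norm(sh)*40/41.7,"fingerang":round(a,3)}
    if ang is not None:
        x=np.array([np.sin(ang),-np.cos(ang),0]) # tool x = y cross z(down)
        yv=np.array([np.cos(ang),np.sin(ang),0]);T=Ro.from_matrix(np.c_[np.cross(yv,[0,0,-1]),yv,[0,0,-1]])
        out["turn"]=np.round(np.degrees((R.inv()*T).as_rotvec())/6,2)
    return out
E
python3 - <<'E'
from h import *
from plant import telemetry
D=pickle.load(open("d0.pkl","rb"));d=D["scene"];np.set_printoptions(precision=2,suppress=True)
J=np.array([451,-133])
for n,u,v,z in(("red",155+68/4,125+38/4,76),("pink",245,98,76),("tape",300,163,18),("carton",278,219,60),("short",276,276,50)):
    p=ray(d,u,v,z)[:2];e=p-J;print(n,p,np.linalg.norm(e),np.arctan2(e[1],e[0]))
o=telemetry.observe()
print(plan(o,[451,-133,200],1.195))
E
```

```text
red [ 444.41 -231.97] 99.19251170783777 -1.6373318562730617
pink [ 326.51 -115.87] 125.66155744241928 3.0048643490010063
tape [423.76  15.71] 151.1837628694938 1.7519972743614085
carton [577.79   0.14] 183.85728807877754 0.8098241285678541
short [676.17  15.5 ] 269.72938175376 0.5830094682013067
{'shift': array([-11.71, -14.57,   0.44]), 'rows': np.float64(17.93347927209587), 'fingerang': np.float64(1.195), 'turn': array([-0.01, -0.  ,  0.  ])}
```

```bash
R="-11.7 -14.55 0.45 0 0 3.77"; python3 -m crank '-11.71 -14.57 0.4 0 0 3.77;-11.71 -14.57 0.4 0 0 3.77;-11.71 -14.57 0.4 0 0 3.77;-11.71 -14.57 0.4 0 0 3.77;-11.71 -14.57 0.4 0 0 3.77;-11.71 -14.57 0.4 0 0 3.77;-11.71 -14.57 0.4 0 0 3.77;-11.71 -14.57 0.4 0 0 3.77;-11.71 -14.57 0.4 0 0 3.77;-11.71 -14.57 0.4 0 0 3.77;-11.71 -14.57 0.4 0 0 3.77;-11.71 -14.57 0.4 0 0 3.77' 1 30
python3 - <<'E'
from h import *
from plant import telemetry
o=telemetry.observe();print(o["clock"],o["tcp_pos"],plan(o,[451,-133,200],.8))
E
```

```text
clock: 1.15
tcp_pos: [377.6, 102.1, 207.2]
ee_rot: [0.0, 0.376, 0.927, 0.0]
contact_force: [1.2, 0.2, 0.3]
width: 85.1
grasp_force: 0.0
1.15 [377.63239653 102.12246683 207.15524532] {'shift': array([-5.409, -2.942,  0.18 ]), 'rows': np.float64(5.9090489198104885), 'fingerang': np.float64(0.801), 'turn': array([0.01, 0.  , 0.01])}
```

```bash
python3 -m crank '-5.41 -2.94 0.18 0 0 0;-5.41 -2.94 0.18 0 0 0;-5.41 -2.94 0.18 0 0 0;-5.41 -2.94 0.18 0 0 0;-5.41 -2.94 0.18 0 0 0;-5.41 -2.94 0.18 0 0 0;-5.41 -2.94 0.18 0 0 0;-5.41 -2.94 0.18 0 0 0;-5.41 -2.94 0.18 0 0 0'
python3 - <<'E'
from h import *
from plant import telemetry,get_image
np.set_printoptions(precision=2,suppress=True)
o=telemetry.observe();print(o["clock"],o["tcp_pos"],o["joint_pos"])
d=get_image("wrist");pickle.dump(d,open("w1.pkl","wb"))
im=d["img"][:,:,::-1].copy()
print(proj(d,[451,-133,76]),proj(d,[455,-105.6,80]))
cv2.imwrite("pics/w1.png",im)
print(plan(o,[451,-133,57],.8))
E
```

```text
clock: 1.9
tcp_pos: [450.5, -130.8, 199.4]
ee_rot: [-0.001, 0.376, 0.927, 0.0]
contact_force: [-0.0, 1.2, -0.4]
width: 85.5
grasp_force: 0.0
1.9 [ 450.52 -130.82  199.37] [-0.45 -0.15  1.94  0.    1.35 -1.25]
[275.45 199.48] [301.86 182.46]
{'shift': array([-0.05, -0.03,  3.56]), 'rows': np.float64(3.414540669869845), 'fingerang': np.float64(0.799), 'turn': array([-0.  , -0.02, -0.01])}
```

View pics/w1.png

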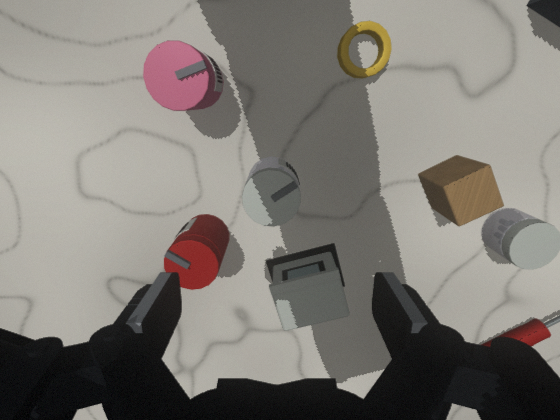

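Wrist: the jar's lid is at about (272,195), with its ridge running to (298,183). The red jar is at (196,252), the reader's hood edge runs (267,262)–(342,245), and the fingertips have clear space.

```bash
python3 - <<'E'
from h import *
from plant import telemetry
np.set_printoptions(precision=2,suppress=True)
d=pickle.load(open("w1.pkl","rb"))
c=ray(d,272,195,76)[:2];a=ray(d,273,199,80)[:2];b=ray(d,298,183,80)[:2];print(c,a,b,np.arctan2(*(b-a)[::-1]))
h=[ray(d,267,262,70)[:2],ray(d,342,245,70)[:2]];print(h,np.linalg.norm(h[1]-h[0]))
r=[ray(d,277,329,70)[:2],ray(d,349,313,70)[:2]];print(r,np.linalg.norm(r[1]-r[0]))
o=telemetry.observe();J=(c+[451,-133])/2;print(J,plan(o,[*J,57],.8))
E
```

```text
[ 445.99 -132.33] [ 448.39 -133.39] [ 453.06 -108.27] 1.3868041978077308
[array([ 491.07, -183.25]), array([ 527.4 , -120.51])] 72.49606248931792
[array([ 552.23, -229.33]), array([ 588.86, -164.07])] 74.83206246361628
[ 448.49 -132.66] {'shift': array([-0.01, -0.08,  3.56]), 'rows': np.float64(3.4193900714669883), 'fingerang': np.float64(0.801), 'turn': array([ 0.  , -0.01,  0.01])}
```

```bash
python3 -m crank '0 -0.08 0.8 0 0 0;0 -0.08 1.6 0 0 0;0 -0.08 2.3 0 0 0;0 -0.08 2.9 0 0 0;0 -0.08 3.3 0 0 0;0 -0.08 3.56 0 0 0;0 -0.08 3.56 0 0 0;0 -0.08 3.56 0 0 0'
python3 -m crank '0 0 0 0 0 0;0 0 0 0 0 0;0 0 0 0 0 0;0 0 0 0 0 0;0 0 0 0 0 0;0 0 0 0 0 0;0 0 0 0 0 0;0 0 0 0 0 0;0 0 0 0 0 0;0 0 0 0 0 0;0 0 0 0 0 0;0 0 0 0 0 0' 0.5 20
python3 - <<'E'
from plant import telemetry
o=telemetry.observe();print(o)
E
```

```text
clock: 2.62
tcp_pos: [448.9, -132.6, 57.8]
ee_rot: [-0.0, 0.375, 0.927, 0.0]
contact_force: [-0.1, -0.2, 0.9]
width: 85.2
grasp_force: 0.0
clock: 3.62
tcp_pos: [450.8, -135.1, 60.5]
ee_rot: [0.002, 0.376, 0.927, -0.001]
contact_force: [-2.7, -0.6, 12.2]
width: 43.0
grasp_force: 11.8
{'clock': 3.6167, 'joint_pos': array([-4.58082466e-01,  2.67505618e-02,  2.05750429e+00, -1.39674888e-03,
        1.05241968e+00, -1.25773769e+00]), 'qd': array([ 0.00095211, -0.00077786, -0.00017396,  0.00018949,  0.00025159,
       -0.00020034]), 'effort': array([ 6.20334931e-01, -2.93578845e+01, -2.89666200e+01,  8.50511435e-01,
       -8.21117219e-01, -2.72597582e-02]), 'tcp_pos': array([ 450.78383815, -135.09969557,   60.48787223]), 'ee_rot': array([ 2.40858585e-03,  3.75767396e-01,  9.26710552e-01, -7.84032729e-04]), 'contact_force': array([-2.70107605, -0.64546336, 12.1729132 ]), 'ft_torque': array([-0.47539597,  0.8306344 ,  0.0097593 ]), 'grasp_force': 11.829788073082455, 'width': 42.99998812965952}
```

```bash
python3 - <<'E'
from h import *
from plant import get_image
a=get_image("scene");b=get_image("side");w=get_image("wrist");pickle.dump((a,b,w),open("s2.pkl","wb"))
f=lambda im,x,y,W,H:cv2.resize(im[y:y+H,x:x+W,::-1],(400,400),interpolation=cv2.INTER_CUBIC)
o=np.hstack([f(a["img"],150,80,130,130),f(b["img"],180,210,180,140)])
cv2.imwrite("pics/s2.png",cv2.convertScaleAbs(o,alpha=1.4))
cv2.imwrite("pics/w2.png",w["img"][:,:,::-1])
E
```

```text
(no output)
```

View pics/s2.png

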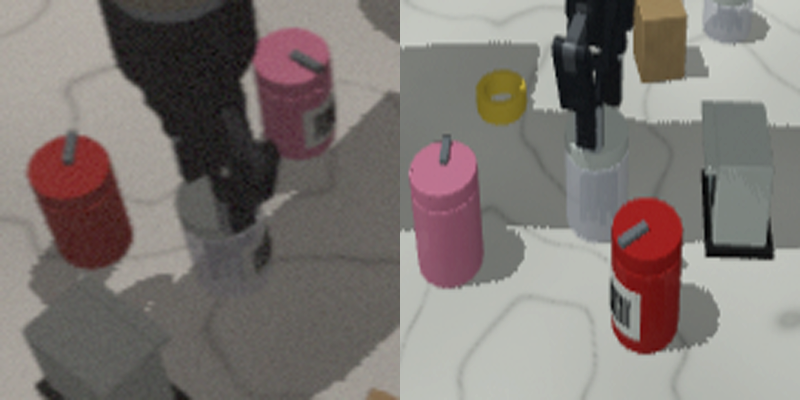

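```bash
python3 - <<'E'
from h import *
np.set_printoptions(precision=1,suppress=True)
a,b,w=pickle.load(open("s2.pkl","rb"))
T=np.array([450.8,-135.1,60.5]);y=np.array([np.cos(.8),np.sin(.8),0])
for s in(-1,0,1):
  for dz in(-22,0,54):
    P=T+s*21.5*y+[0,0,dz];u=proj(b,P);v=proj(a,P)
    print(s,dz,"side crop",(u-[180,210])*[400/180,400/140]+[400,0],"scene crop",(v-[150,80])*400/130)
for P in([450,-133,76],[450,-133,0]): print("jar",(proj(b,P)-[180,210])*[400/180,400/140]+[400,0],(proj(a,P)-[150,80])*400/130)
E
```

```text
-1 -22 side crop [589.7 192.4] scene crop [206.4 213.2]
-1 0 side crop [589.6 165.5] scene crop [201.4 191.7]
-1 54 side crop [589.4  95.6] scene crop [188.  133.9]
0 -22 side crop [598.2 171.5] scene crop [223.6 235.2]
0 0 side crop [598.2 144.9] scene crop [219. 214.]
0 54 side crop [598.4  76. ] scene crop [206.6 157. ]
1 -22 side crop [606.3 151.6] scene crop [241.2 257.7]
1 0 side crop [606.5 125.3] scene crop [237.  236.9]
1 54 side crop [606.9  57.3] scene crop [225.7 180.7]
jar [596.3 124.2] [219.3 197.9]
jar [596.2 214.6] [234.5 269.3]
```

View pics/w2.png

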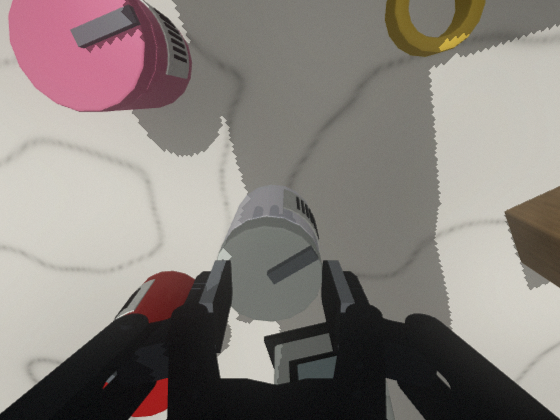

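The wrist view shows the finger ends at the lid's rim, overlapping its top at (228,270) and (325,270). The tips therefore look higher than the numbers say, so I'll check the depths.

```bash
python3 - <<'E'
from h import *
from plant import telemetry
np.set_printoptions(precision=1,suppress=True)
a,b,w=pickle.load(open("s2.pkl","rb"));w1=pickle.load(open("w1.pkl","rb"))
for d,T,wd in((w1,np.array([450.5,-130.8,199.4]),85),(w,np.array([450.8,-135.1,60.5]),43)):
    R,t=np.array(d["R"]),np.array(d["t"]);print("cam",-R.T@t,"lid depth",(R@[450,-133,76]+t)[2])
    y=np.array([np.cos(.8),np.sin(.8),0])
    for dz in(-22,0,16):
        print(dz,[proj(d,T+s*wd/2*y+[0,0,dz]) for s in(-1,1)],(R@(T+[0,0,dz])+t)[2])
print("lid px",proj(w,[450,-133,76]))
im=w["img"];g=cv2.cvtColor(im,cv2.COLOR_RGB2GRAY);print(telemetry.observe()["contact_force"])
E
```

```text
cam [392.8 -75.1 356.1] lid depth 291.4863892242358
-22 [array([204.3, 245.1]), array([349.7, 245.2])] 194.72554272973844
0 [array([195.6, 262.5]), array([358.5, 262.5])] 173.81149625316283
16 [array([187.8, 278. ]), array([366.4, 278.1])] 158.60128063383513
cam [392.3 -78.8 216.6] lid depth 158.4869440044888
-22 [array([240.1, 245. ]), array([313.7, 245.1])] 194.7030506355223
0 [array([235.8, 262.6]), array([318.2, 262.7])] 173.8346887899454
16 [array([231.9, 278.3]), array([322.2, 278.4])] 158.65769835679856
lid px [279. 274.]
[-2.1  0.2 13. ]
```

```bash
python3 -m crank '0 0 -0.8 0 0 0;0 0 -0.8 0 0 0;0 0 -0.8 0 0 0' 0.9
python3 -m crank '0 0 0 0 0 0;0 0 0 0 0 0;0 0 0 0 0 0;0 0 0 0 0 0;0 0 0 0 0 0;0 0 0 0 0 0'
python3 - <<'E'
from h import *
from plant import telemetry,get_image
np.set_printoptions(precision=2,suppress=True)
w=get_image("wrist");pickle.dump(w,open("w3.pkl","wb"));cv2.imwrite("pics/w3.png",w["img"][:,:,::-1])
b=get_image("side");pickle.dump(b,open("b3.pkl","wb"))
o=telemetry.observe();print(ray(pickle.load(open("s2.pkl","rb"))[2],270,272,76))
print(plan(o,[448,-134,30],.8))
y=np.array([np.cos(.8),np.sin(.8),0]);
for dz in(-22,0,20,40): print(dz,[proj(w,o["tcp_pos"]+s*o["width"]/2*y+[0,0,dz]) for s in(-1,1)])
E
```

```text
clock: 4.02
tcp_pos: [450.8, -134.5, 92.1]
ee_rot: [0.003, 0.376, 0.927, -0.0]
contact_force: [-0.2, -0.5, -0.7]
width: 76.1
grasp_force: 0.0
clock: 4.52
tcp_pos: [448.5, -133.3, 89.1]
ee_rot: [-0.0, 0.376, 0.927, 0.0]
contact_force: [0.3, -0.4, -0.3]
width: 77.1
grasp_force: 0.0
[ 446.24 -135.34   76.  ]
{'shift': array([-0.  , -0.02,  1.48]), 'rows': np.float64(1.4215584009167814), 'fingerang': np.float64(0.8), 'turn': array([-0., -0.,  0.])}
-22 [array([211.47, 245.49]), array([342.68, 245.63])]
0 [array([203.63, 262.92]), array([350.62, 263.09])]
20 [array([194.65, 282.86]), array([359.71, 283.06])]
40 [array([183.17, 308.38]), array([371.34, 308.63])]
```

View pics/w3.png

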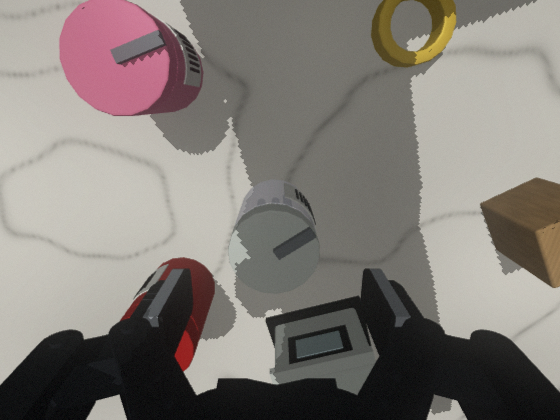

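Tips appear about 30 mm behind the reported TCP: they sit at (190,270)/(364,270) in the image, and the contact agrees. The jar stands untouched, so I'll go deeper, to a height that is safe under either assumption.

```bash
python3 -m crank '0 -0.05 0.3 0 0 0;0 -0.05 0.6 0 0 0;0 -0.05 0.9 0 0 0;0 -0.05 1.2 0 0 0;0 -0.05 1.4 0 0 0;0 -0.05 1.6 0 0 0;0 -0.05 1.6 0 0 0;0 -0.05 1.6 0 0 0' 1
python3 -m crank '0 0 0 0 0 0;0 0 0 0 0 0;0 0 0 0 0 0;0 0 0 0 0 0;0 0 0 0 0 0;0 0 0 0 0 0;0 0 0 0 0 0;0 0 0 0 0 0;0 0 0 0 0 0;0 0 0 0 0 0' 0.4 20
```

```text
clock: 5.28
tcp_pos: [447.2, -134.7, 25.3]
ee_rot: [-0.0, 0.376, 0.927, 0.0]
contact_force: [0.4, 0.7, -0.1]
width: 85.9
grasp_force: 0.0
clock: 6.12
tcp_pos: [448.0, -135.1, 26.3]
ee_rot: [0.001, 0.376, 0.927, -0.0]
contact_force: [-1.5, 2.2, 5.4]
width: 51.3
grasp_force: 21.2
```

```bash
python3 -m crank '0 0 -0.05 0 0 0;0 0 -0.05 0 0 0.8;0 0 -0.05 0 0 1.6;0 0 -0.05 0 0 2.4;0 0 -0.05 0 0 3.2;0 0 -0.05 0 0 4;0 0 -0.05 0 0 4.8;0 0 -0.05 0 0 5.6;0 0 -0.05 0 0 6.4;0 0 -0.05 0 0 7.2;0 0 -0.05 0 0 8;0 0 -0.05 0 0 8.8'
python3 -m crank '0 0 0 0 0 0.8;0 0 0 0 0 1.6;0 0 0 0 0 2.4;0 0 0 0 0 3.2;0 0 0 0 0 4;0 0 0 0 0 4.8;0 0 0 0 0 5.6;0 0 0 0 0 6.4;0 0 0 0 0 7.2;0 0 0 0 0 8;0 0 0 0 0 8.8;0 0 0 0 0 8.8'
python3 -m crank '0 0 0 0 0 0;0 0 0 0 0 0'
python3 - <<'E'
from h import *
from plant import telemetry,get_image
w=get_image("wrist");pickle.dump(w,open("w4.pkl","wb"));cv2.imwrite("pics/w4.png",w["img"][:,:,::-1])
o=telemetry.observe();print(plan(o,o["tcp_pos"]),o["joint_pos"])
E
```

```text
clock: 7.12
tcp_pos: [446.7, -134.6, 27.0]
ee_rot: [-0.001, 0.75, 0.661, -0.0]
contact_force: [-0.2, 0.3, -1.6]
width: 51.5
grasp_force: 21.3
clock: 8.12
tcp_pos: [446.8, -134.6, 27.0]
ee_rot: [-0.0, 0.966, 0.26, -0.0]
contact_force: [-0.0, -0.6, -1.3]
width: 51.3
grasp_force: 21.3
clock: 8.28
tcp_pos: [447.1, -134.7, 27.2]
ee_rot: [-0.0, 0.965, 0.262, -0.0]
contact_force: [-0.2, 0.1, -1.6]
width: 51.2
grasp_force: 21.3
{'shift': array([0., 0., 0.]), 'rows': np.float64(0.0), 'fingerang': np.float64(-1.041)} [-4.61755438e-01  8.09479041e-02  2.07609439e+00 -2.50042942e-05
  9.85028764e-01  5.79149268e-01]
```

View pics/w4.png

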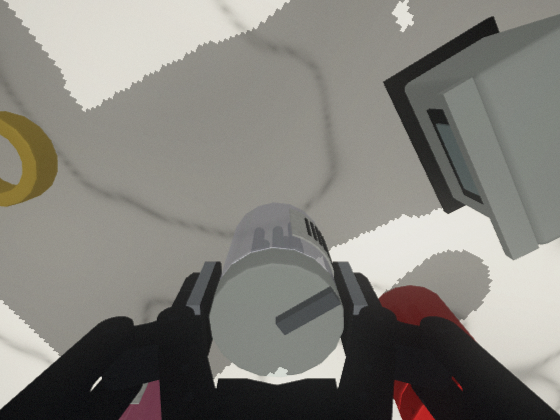

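The ridge runs (278,325)→(338,297), and the reader window is visible at about (455,155). Next is a numerical check of the angle.

```bash
python3 - <<'E'
from h import *
np.set_printoptions(precision=2,suppress=True)
w=pickle.load(open("w4.pkl","rb"))
a=ray(w,279,327,80)[:2];b=ray(w,337,297,80)[:2];c=ray(w,277,320,76)[:2];q=ray(w,455,156,42)[:2]
# box: foot near corners at z~3
f=[ray(w,386,83,3)[:2],ray(w,450,213,3)[:2]];e=f[0]-f[1]
th=np.arctan2(*(b-a)[::-1]);print(a,b,c,q,"ridge",th,"want",np.arctan2(*(q-c)[::-1]),np.linalg.norm(q-c),"foot",f,np.arctan2(e[1],e[0])-np.pi/2,np.linalg.norm(e))
v=q-c;print("window in jar",v@[np.cos(th),np.sin(th)],v@[-np.sin(th),np.cos(th)])
E
```

```text
[ 447.07 -135.5 ] [ 468.63 -146.93] [ 446.79 -134.81] [ 534.51 -171.2 ] ridge -0.4877123718495229 want -0.3932178414092055 94.96763033678523 foot [array([ 550.84, -138.06]), array([ 512.92, -211.17])] -0.47850534495034003 82.36281574227125
window in jar 94.54395248126619 8.96057258239516
```

```bash
python3 -m crank '0 0 0 0 0 -0.6;0 0 0.05 0 0 -0.6;0 0 0.05 0 0 -0.6;0 0 0.05 0 0 -0.6'
python3 -m crank '0 0 0 0 0 0;0 0 0 0 0 0;0 0 0 0 0 0;0 0 0 0 0 0;0 0 0 0 0 0;0 0 0 0 0 0;0 0 0 0 0 0' 1 20
python3 -m crank '0 0 -0.5 0 0 0;0 0 -1.2 0 0 0;0 0 -2 0 0 0;0 0 -3 0 0 0;0 0 -4 0 0 0;0 0 -4 0 0 0;0 0 -4 0 0 0'
python3 - <<'E'
from h import *
from plant import telemetry,get_image
np.set_printoptions(precision=3,suppress=True)
w=get_image("wrist");s=get_image("scene");pickle.dump((w,s),open("w5.pkl","wb"))
o=telemetry.observe();print(o["tcp_pos"])
print(plan(o,[556.5,252.5,195],0.33+np.pi/2-np.pi),plan(o,[556.5,252.5,195],0.33+np.pi/2),o["joint_pos"])
f=lambda im,x,y,W,H:cv2.resize(im[y:y+H,x:x+W,::-1],(400,400),interpolation=cv2.INTER_CUBIC)
cv2.imwrite("pics/w5.png",np.hstack([f(w["img"],150,100,260,260),f(s["img"],150,80,130,130)]))
E
```

```text
clock: 8.67
tcp_pos: [447.9, -135.0, 26.2]
ee_rot: [0.0, 0.957, 0.291, 0.0]
contact_force: [-1.5, 1.2, 5.3]
width: 51.6
grasp_force: 21.9
clock: 9.25
tcp_pos: [447.4, -134.8, 25.5]
ee_rot: [-0.0, 0.957, 0.291, -0.0]
contact_force: [-1.2, -0.3, 0.0]
width: 85.2
grasp_force: 0.0
clock: 9.83
tcp_pos: [449.5, -135.8, 188.7]
ee_rot: [0.002, 0.957, 0.291, 0.002]
contact_force: [0.4, 0.1, -0.0]
width: 85.2
grasp_force: 0.0
[ 446.991 -134.656  184.832]
{'shift': array([ 7.664, -6.514, -0.253]), 'rows': np.float64(9.651644484547521), 'fingerang': np.float64(-0.98), 'turn': array([-0.01,  0.  ,  2.49])} {'shift': array([ 7.664, -6.514, -0.253]), 'rows': np.float64(9.651644484547521), 'fingerang': np.float64(-0.98), 'turn': array([ -0.01,  -0.01, -27.51])} [-0.462 -0.139  1.961 -0.     1.321  0.518]
```

View pics/w5.png

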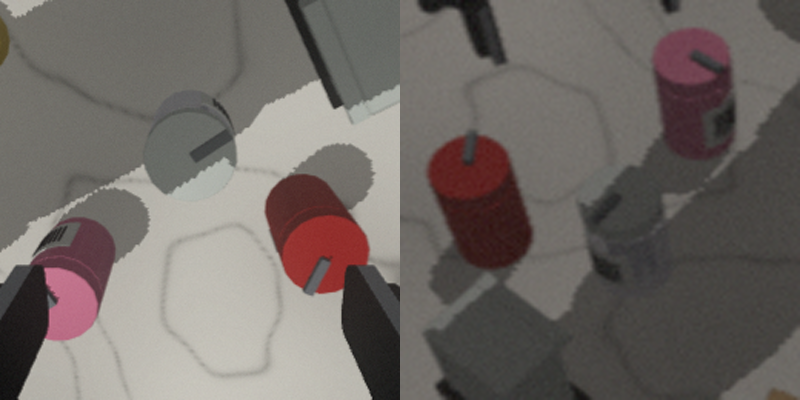

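The jar stands released, with its ridge and label pointing at the reader. Now to the carrier.

```bash
python3 -m crank '7.66 -6.51 -0.25 0 0 2.49;7.66 -6.51 -0.25 0 0 2.49;7.66 -6.51 -0.25 0 0 2.49;7.66 -6.51 -0.25 0 0 2.49;7.66 -6.51 -0.25 0 0 2.49;7.66 -6.51 -0.25 0 0 2.49;7.66 -6.51 -0.25 0 0 2.49;7.66 -6.51 -0.25 0 0 2.49;7.66 -6.51 -0.25 0 0 2.49;7.66 -6.51 -0.25 0 0 2.49;7.66 -6.51 -0.25 0 0 2.49;7.66 -6.51 -0.25 0 0 2.49'
python3 -m crank '0 0 0 0 0 0;0 0 0 0 0 0;0 0 0 0 0 0'
python3 - <<'E'
from h import *
from plant import telemetry,get_image
np.set_printoptions(precision=2,suppress=True)
w=get_image("wrist");pickle.dump(w,open("w6.pkl","wb"))
o=telemetry.observe();print(o["tcp_pos"],plan(o,o["tcp_pos"],-1.24),proj(w,[556.5,252.5,108]))
im=w["img"][90:400,100:460,::-1]
cv2.imwrite("pics/w6.png",cv2.resize(im,None,fx=1.9,fy=1.9,interpolation=cv2.INTER_CUBIC))
E
```

```text
clock: 10.93
tcp_pos: [555.3, 253.7, 192.2]
ee_rot: [0.0, 0.986, 0.166, -0.003]
contact_force: [-0.3, -0.2, 1.4]
width: 85.9
grasp_force: 0.0
clock: 11.18
tcp_pos: [556.5, 250.6, 194.9]
ee_rot: [0.0, 0.987, 0.163, -0.001]
contact_force: [-0.2, -0.5, 0.5]
width: 85.5
grasp_force: 0.0
[556.72 250.67 195.28] {'shift': array([0., 0., 0.]), 'rows': np.float64(0.0), 'fingerang': np.float64(-1.243), 'turn': array([ 0.  ,  0.01, -0.03])} [274.1  208.16]
```

View pics/w6.png

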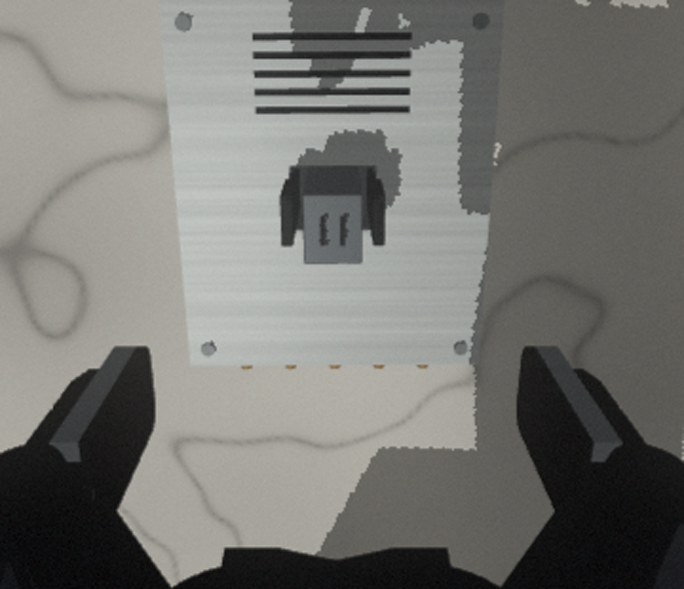

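Carrier top centre is at crop (333,229.5), with tabs symmetric about u=333.5; screws are at (183,21), (481,20), (208,348) and (460,348). The fingers are parallel to the tabs.

```bash
python3 - <<'E'
from h import *
from plant import telemetry
np.set_printoptions(precision=3,suppress=True)
w=pickle.load(open("w6.pkl","rb"));B=lambda x,y,z:ray(w,100+x/1.9,90+y/1.9,z)[:2]
k=np.array([B(304,196,108),B(362,196,108),B(362,263,108),B(304,263,108)]);print(k.mean(0),[np.linalg.norm(k[i]-k[i-1]) for i in range(4)])
s=np.array([B(183,21,60),B(481,20,60),B(460,348,60),B(208,348,60)]);e=s[0]+s[1]-s[2]-s[3];print("screws",s.mean(0),"yaw",np.arctan2(e[1],e[0]),[np.linalg.norm(s[i]-s[i-1]) for i in range(4)])
e=s[0]+s[3]-s[1]-s[2];print(np.arctan2(e[1],e[0])-np.pi/2)
o=telemetry.observe()
P=(k.mean(0)+s.mean(0)+[556.5,252.5])/3;print(P)
print(plan(o,[*P,58],.335-np.pi/2))
E
```

```text
[554.537 250.889] [np.float64(28.620950362894998), np.float64(23.097647843837464), np.float64(28.624035373009033), np.float64(23.91723419863043)]
screws [554.694 250.974] yaw 0.3338876828465268 [np.float64(160.68355408578907), np.float64(130.37821091709185), np.float64(161.1907573140138), np.float64(130.27681673035858)]
0.3300712160591448
[555.244 251.454]
{'shift': array([-0.027, -0.031,  3.432]), 'rows': np.float64(3.292356881467566), 'fingerang': np.float64(-1.243), 'turn': array([ 0.  ,  0.01, -0.07])}
```

```bash
python3 -m crank '-0.03 -0.03 0.8 0 0 0;-0.03 -0.03 1.6 0 0 0;-0.03 -0.03 2.3 0 0 0;-0.03 -0.03 2.8 0 0 0;-0.03 -0.03 3.1 0 0 0;-0.03 -0.03 3.3 0 0 0;-0.03 -0.03 3.43 0 0 0;-0.03 -0.03 3.43 0 0 0;-0.03 -0.03 3.43 0 0 0' 1 20
python3 -m crank '0 0 0 0 0 0;0 0 0 0 0 0;0 0 0 0 0 0;0 0 0 0 0 0;0 0 0 0 0 0;0 0 0 0 0 0;0 0 0 0 0 0;0 0 0 0 0 0;0 0 0 0 0 0;0 0 0 0 0 0;0 0 0 0 0 0;0 0 0 0 0 0' 0.25 22
```

```text
clock: 11.98
tcp_pos: [556.2, 252.9, 59.5]
ee_rot: [-0.0, 0.986, 0.164, 0.001]
contact_force: [-0.6, 0.1, 0.6]
width: 85.6
grasp_force: 0.0
clock: 12.98
tcp_pos: [556.7, 252.6, 60.1]
ee_rot: [0.0, 0.986, 0.164, 0.001]
contact_force: [-0.6, -2.3, 6.3]
width: 30.8
grasp_force: 23.0
```

```bash
python3 -m crank '0 0 -0.03 0 0 0;0 0 -0.06 0 0 0;0 0 -0.1 0 0 0;0 0 -0.15 0 0 0;0 0 -0.15 0 0 0;0 0 -0.15 0 0 0'
```

```text
clock: 13.48
tcp_pos: [555.2, 252.9, 64.3]
ee_rot: [-0.0, 0.986, 0.164, -0.0]
contact_force: [0.4, -0.1, -0.6]
width: 30.8
grasp_force: 22.0
```

```bash
python3 -m crank '0 0 -0.15 0 0 0;0 0 -0.35 0 0 0;0 0 -0.6 0 0 0;0 0 -0.9 0 0 0;0 0 -1.2 0 0 0;0 0 -1.5 0 0 0;0 0 -1.8 0 0 0;0 0 -2.1 0 0 0;0 0 -2.4 0 0 0;0 0 -2.7 0 0 0;0 0 -2.95 0 0 0;0 0 -3.1 0 0 0'
python3 -m crank '0 0 -0.15 0 0 0;0 0 -0.25 0 0 0;0 0 -0.25 0 0 0;0 0 -0.25 0 0 0;0 0 -0.25 0 0 0;0 0 -0.25 0 0 0'
python3 - <<'E'
from h import *
from plant import telemetry,get_image
np.set_printoptions(precision=1,suppress=True)
o=telemetry.observe();T=o["tcp_pos"];print(T,o["grasp_force"],o["contact_force"])
w6=pickle.load(open("w6.pkl","rb"))
dz=T[2]-60  # carrier rise
for n in("side","scene","wrist"):
    d=get_image(n);a=cv2.cvtColor(d["img"],cv2.COLOR_RGB2GRAY)
    pts={h:proj(d,[T[0],T[1],h]) for h in (60,100,150,200)}
    print(n,pts)
    if n!="wrist":
        D0=pickle.load(open("d0.pkl","rb"))[n]["img"]
        df=np.abs(d["img"].astype(int)-D0).sum(2)
        # dark column profile along line of carrier centre: print grey at heights
        for h in range(65,260,8):
            u,v=proj(d,[T[0],T[1],h]).round().astype(int);print((h,int(a[v-1:v+2,u-1:u+2].mean()),int(df[v,u])),end=" ")
        print()
    pickle.dump(d,open(f"e_{n}.pkl","wb"))
E
```

```text
clock: 14.48
tcp_pos: [556.0, 253.0, 190.3]
ee_rot: [-0.0, 0.986, 0.164, 0.001]
contact_force: [-0.1, 0.0, -1.7]
width: 30.8
grasp_force: 22.7
clock: 14.98
tcp_pos: [554.9, 252.7, 197.5]
ee_rot: [0.0, 0.986, 0.164, -0.001]
contact_force: [-1.0, 0.4, 0.1]
width: 30.9
grasp_force: 22.7
[554.9 252.7 197.5] 22.69122540950775 [-1.   0.4  0.1]
side {60: array([242., 167.]), 100: array([241.5, 153.1]), 150: array([240.8, 134.8]), 200: array([240.1, 115.5])}
(65, 58, 20) (73, 94, 139) (81, 119, 232) (89, 119, 232) (97, 119, 231) (105, 120, 206) (113, 49, 26) (121, 22, 0) (129, 22, 3) (137, 22, 4) (145, 22, 4) (153, 41, 38) (161, 46, 20) (169, 51, 41) (177, 27, 44) (185, 23, 46) (193, 21, 76) (201, 20, 92) (209, 25, 138) (217, 30, 252) (225, 30, 252) (233, 42, 207) (241, 43, 198) (249, 30, 239) (257, 70, 6) 
scene {60: array([426.5, 231.6]), 100: array([434.7, 220.9]), 150: array([446.5, 205.7]), 200: array([460.2, 188. ])}
(65, 43, 13) (73, 43, 31) (81, 45, 18) (89, 52, 82) (97, 100, 150) (105, 123, 158) (113, 122, 256) (121, 121, 175) (129, 61, 141) (137, 42, 211) (145, 45, 210) (153, 45, 201) (161, 35, 228) (169, 33, 231) (177, 35, 201) (185, 36, 87) (193, 35, 88) (201, 34, 99) (209, 34, 90) (217, 36, 101) (225, 36, 82) (233, 38, 73) (241, 26, 150) (249, 30, 118) (257, 24, 132) 
wrist {60: array([276.4, 191.8]), 100: array([276.4, 204.9]), 150: array([276.5, 227.7]), 200: array([276.7, 263.1])}
```

```bash
python3 - <<'E'
from h import *
D0=pickle.load(open("d0.pkl","rb"));T=[554.9,252.7]
for n in("side","scene"):
    d=pickle.load(open(f"e_{n}.pkl","rb"));df=np.abs(d["img"].astype(int)-D0[n]["img"]).sum(2)
    g=cv2.cvtColor(d["img"],cv2.COLOR_RGB2GRAY)
    for h in range(145,205,6):
        u,v=proj(d,[*T,h]).round().astype(int);print(n,h,u,v," ".join(f"{x:3d}" for x in g[v,u-18:u+19:1]))
E
```

```text
side 145 241 137   9   8   9   8   9   9   8  10   8   8  11  14  20  30  28  25  22  21  23  23  22  23  24  22  22  22  23  23  23  23  23  23  22  23  24  22  23
side 151 241 134   7  10   8  11  15  21  26  31  32  32  35  39  41  41  43  46  52  54  46  42  37  32  30  26  25  23  24  22  23  23  22  24  25  24  22  23  24
side 157 241 132  18  21  26  31  32  34  36  40  42  44  47  52  55  55  56  55  54  54  45  42  42  42  43  43  42  42  36  29  24  24  23  24  24  23  25  23  23
side 163 241 130  33  35  39  41  40  40  39  42  51  55  55  54  55  54  54  55  55  53  43  42  42  43  42  43  43  42  41  40  39  39  38  34  33  29  26  24  23
side 169 241 128  39  39  38  40  40  39  39  41  51  55  54  55  55  55  54  53  55  55  52  48  47  42  43  42  42  43  42  40  39  40  39  39  38  39  39  39  37
side 175 240 125  40  39  41  40  40  39  39  40  41  55  57  50  51  59  55  54  54  40  24   7   9  10  21  27  37  40  41  41  37  38  39  39  38  38  39  38  38
side 181 240 123  40  40  40  39  39  39  38  39  38  38  40  54  54  55  55  55  54  39  24   7   8   6   5  
[... 1509 characters left out ...]
  45  43  39  41  40  41  43  50  66
scene 181 455 195  39  37  46  44  46  41  41  27  24  27  29  31  29  31  28  30  22  31  39  41  40  39  42  42  40  37  44  46  42  40  41  43  42  42  43  46  86
scene 187 456 193  55  68  60  45  42  38  30  30  36  26  32  27  27  28  28  24  27  27  32  37  42  39  44  42  46  44  41  45  41  38  39  42  43  44  41  47  66
scene 193 458 191  62  50  40  32  31  25  24  28  29  28  26  33  34  40  38  35  34  30  37  35  35  41  42  39  42  39  42  42  42  41  39  42  41  39  39  43  64
scene 199 460 188  57  32  34  32  28  29  29  26  38  45  45  45  48  45  49  52  47  32  35  36  37  41  36  40  40  45  42  39  38  42  38  43  44  37  40  40  42
```

The carrier edges are vertical in the side view, and its foot is around z≈155 mm. Grip is 22.7 N and steady, so I'm handing in.

```bash
python3 -c "
from plant import hand_in;print(hand_in())"
```

```text
the job is handed in; nothing more can be done
None
```

The job is handed in; no verdict came back. The jar stands released with its label facing the reader window (last measured about 9 mm off, then turned closer). The carrier is out of the box, upright and held at about 22.7 N, with its underside roughly 155 mm above the table.

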